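# Drive out the hinge pin and catch it

### The job

The hinge pin of the swing-arm bracket is due for replacement. Slide the catch tray under the hinge so that the pin will drop into it, then take the slender punch from the stand, drive the pin down and out of the hinge into the tray, and push the punch fully home, until its collar seats in the funnel. Let go and leave the punch standing there to keep the hinge in line, the pin lying in the tray under the hinge; do not touch the thick punch and never let the pin land outside the tray.

Things in the scene. Friction and masses are not known exactly. Their poses are not given: they have to be found in the camera images.
- hole (a point): Centre of the steel funnel's mouth atop the fixed bracket's upright hinge, 117 mm above the bench; z up, x to the aluminium post (66 mm behind). Three knuckles, 48 mm wide, underside 70 mm up, open below to front and sides. Funnel (rim 45 mm) narrows in 11 mm from 36 mm to the straight 14 mm bore. Sprung pads in the bore, 84 to 92 mm up, grip the pin, not the thinner punch. A dark arm is folded back left.
- pin_center (a point): Centre of the loose steel hinge pin, 12 mm across, 34 mm long, upright in the bore: its top starts 15 mm below the funnel mouth, its foot 2 mm under the knuckles. The sprung pads hold it against its weight; about 10 N from above slides it, and after some 18 mm of travel it falls free.
- tray_handle (a point): Centre of the loose steel catch tray's grip fin, 30 mm above the bench; x from fin to tray, z up. Fin: black upright bar, 30 mm long (x), 12 mm thick (y), top 48 mm above the bench. The tray's centre is 125 mm away along x; tray 70 mm square outside, 64 inside, walls 20 mm high, floor 3 mm; a flat 4 mm strip joins it to the fin. 250 g.
- punch_grip (a point): Centre of the slender punch's round grip, 26 mm across, 27 mm below to 26 mm above it; z up. Stands upright in one of the stand's two holes (80 mm apart, varies). Collar 30 mm wide, underside 35 mm below this point, rests on the stand's plate (85 mm up); shank 9 mm wide, 70 long, flat tip 105 mm below this point. Home in the hinge, this point is about 32 mm above the funnel mouth. 150 g.
- thick_grip (a point): Centre of the grip of the thick punch in the stand's other hole: the same grip and collar, but its shank is 18 mm across and does not fit the bore. To be left alone.
Not all that is in view belongs to the job. What is shaped like the part that bears punch_grip but brown is not meant.

How it is judged:
By the outcome, as a careful person would: the job done as asked, in the order asked, and still so for the second after the job is handed in, with the robot touching nothing.
It also fails if it takes over 54 s, if anything falls off the work surface, if the arm or the gripper's body presses on something with over 40 N, if the wrist force passes 120 N, or if a joint passes its speed limit or range.

### The arm

A 7-joint arm with a two-finger parallel gripper is mounted at the origin on a cart in front of the work surface, level with it; the furniture and walls round the work are solid. World frame = base frame: x ahead of the robot, y to its left, z up, the work surface at z = 0. Lengths are in m, angles in rad, forces in N, time in s.
With the tool pointing down it reaches from about 0.425 to 0.8 m from the base axis. Payload 8.3 kg.
Tool frame: the origin (TCP) lies at the very end of the fingers, on their centre line; the grasp point (between the pads) lies 19 mm behind it (env.pinch_z is the distance from the TCP to the grasp point, in m); y points along the fingers, z is the direction in which the jaws open and shut, and the axes are right-handed (so a half turn about y gives the same grasp; the last joint's range is limited). The gripper opens to 85 mm and grips with 20 to 120 N. Pads are 22 mm wide; open, the fingers measure 114 mm over their backs; the gripper's body (76 mm by 85 mm) begins 54 mm behind the grasp point. The pads swing forward as they close: fully open they stand 13 mm farther back than shut.
Start: joints at [1.285, 0.383, 0.016, 1.37, -0.006, 1.388, -0.046], TCP at [0.138, -0.61, 0.231] pointing down, gripper open.
Joint ranges: [-2.95, 2.95], [-0.25, 2.06], [-1.52, 1.56], [0.18, 2.33], [-1.44, 4.58], [0.02, 2.06], [-3.01, 3.01]. Speed limits (rad/s): [2.39, 2.39, 3.01, 3.01, 3.14, 3.14, 3.14].

### API

Orientations are given as a 3x3 rotation matrix whose columns are the frame's x, y, z axes.
In Python, from station import env gives the robot as it stands. The module is installed in compiled form; this text tells all that it offers.
- The arm moves only by the shell command python3 -m crank 'ROWS' [OPENING]. ROWS is JSON, a list of rows, each an object with "dp": the shift along the world's x, y, z in cm, a list of three; "angular": the turn, a rotation vector about the world's x, y, z in degrees, a list of three. A call has 1 to 10 rows; each row is the pose to reach, as a shift and turn from the pose commanded when the call began; what a row does not reach only later rows make up. A row lasts 1/12 s, in which the tool goes at most 41.7 mm and 7.16 degrees, less where a joint would pass 70% of its speed; a pose out of reach is approached as far as the arm can. A call with a gripper value outside its range is refused whole. OPENING is the opening, from -1 (shut) to 1 (fully open), set as the call begins (- or left out, the last holds). The fingers move at their own pace and stop on an object; the grip force is fixed at half the most. Time passes only in rows, so rows that repeat a pose let the fingers close. It gives the time, the measured TCP pose, the force and the opening at its end, in the units of the state.
- env.read_state(): the state, without advancing time (a new reading comes with each control period).
- env.read_camera(name): name is "side" or "top"; returns the picture (480x640x3 uint8, blue, green, red); there is no depth.
- env.get_calibration(name): a dict with "camera_matrix" (3x3 intrinsics, pixels), "world_to_cam" (4x4, takes a point from world to camera coordinates). Camera axes: x right, y up, looking along -z (the intrinsics and any distortion apply to the point x, -y, -z); pixel columns grow to the right and rows downward; lengths in m; the calibration is good to about 2 mm. A picture is of the moment at which its call begins. get_calibration takes no time and is no camera call.
- env.job_done(): hands the job in, once; it reports no verdict.
The state is a dict: "time": time; "q": joint angles; "joint_velocities": joint speeds; "joint_efforts": joint torques, N m; "position": TCP position; "tool_rot": TCP orientation; "force": force on the tool from outside, world axes, zero at the start; "ft_torque": the same for the moment, N m; "grip_width": finger opening in m.
Only numpy, scipy, OpenCV 4.12 (cv2) and the standard library are available. Lean on these libraries where they do the work, as an engineer would, in place of code of your own. Each camera call takes 0.05 s, during which the arm holds its last target.

## Working session

There is one attempt and no reset: what is moved stays moved. The work goes in short steps, Python scripts to look and compute and a shell command to move; the robot and the scene stay as the last step left them, time stands still between calls to the robot, and variables do not carry over. Pictures are saved under pics/ and viewed, and the job is handed in when it is done.

```bash
mkdir -p pics
cat > h.py <<'E'
import numpy as np, cv2
from station import env
def cal(n):
    c=env.get_calibration(n); return np.array(c["camera_matrix"]),np.array(c["world_to_cam"]),c
def proj(n,P):
    K,T,_=cal(n); p=T[:3,:3]@np.array(P,float)+T[:3,3]
    u=K@np.array([p[0],-p[1],-p[2]]); return u[:2]/u[2]
def ray(n,uv):
    K,T,_=cal(n); d=np.linalg.inv(K)@np.array([uv[0],uv[1],1.0]); d=np.array([d[0],-d[1],-d[2]])
    R=T[:3,:3]; o=-R.T@T[:3,3]; d=R.T@d; return o,d/np.linalg.norm(d)
def onz(n,uv,z):
    o,d=ray(n,uv); return o+d*(z-o[2])/d[2]
def tri(a,b):
    (o1,d1),(o2,d2)=ray('top',a),ray('side',b)
    A=np.c_[d1,-d2]; s=np.linalg.lstsq(A,o2-o1,rcond=None)[0]
    p,q=o1+s[0]*d1,o2+s[1]*d2; return (p+q)/2,np.linalg.norm(p-q)
E
python3 - <<'E'
from h import *
np.set_printoptions(precision=4,suppress=True)
for n in('top','side'):
    im=env.read_camera(n); cv2.imwrite(f'pics/{n}0.png',im); c=cal(n)[2]; print(n,c.keys()); print(c['camera_matrix']); o,d=ray(n,(320,240)); print(o,d)
s=env.read_state(); print({k:np.round(v,4) for k,v in s.items()})
E
```

```text
top dict_keys(['camera_matrix', 'world_to_cam'])
[[562.0294   0.     316.4792]
 [  0.     562.0294 240.2033]
 [  0.       0.       1.    ]]
[ 0.3805 -0.0522  1.4669] [ 0.126  -0.0098 -0.992 ]
side dict_keys(['camera_matrix', 'world_to_cam'])
[[564.0673   0.     317.9726]
 [  0.     564.0673 245.5272]
 [  0.       0.       1.    ]]
[0.2009 0.6993 0.7854] [ 0.3353 -0.7126 -0.6163]
{'time': np.float64(0.1), 'q': array([ 1.2851,  0.3842,  0.0164,  1.371 , -0.0063,  1.3882, -0.0465]), 'joint_velocities': array([ 0.0002, -0.0039,  0.0001, -0.0034, -0.0003, -0.0012, -0.0002]), 'joint_efforts': array([  0.0025, -62.9131,   0.8473, -37.2765,   0.0168,   0.0103,
        -0.    ]), 'position': array([ 0.1381, -0.6091,  0.2304]), 'tool_rot': array([[-0.9753, -0.0004,  0.221 ],
       [-0.221 ,  0.0017, -0.9753],
       [ 0.    , -1.    , -0.0017]]), 'force': array([-0.1424,  0.0458,  0.9827]), 'ft_torque': array([ 0.027 , -0.0514, -0.0051]), 'grip_width': np.float64(0.0853)}
```

View pics/top0.png

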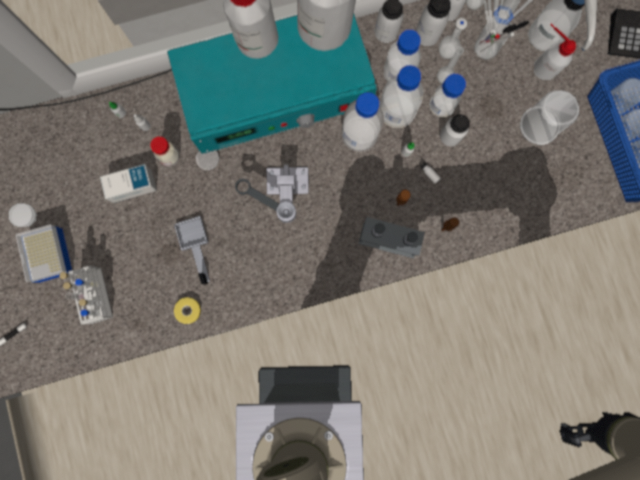

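View pics/side0.png

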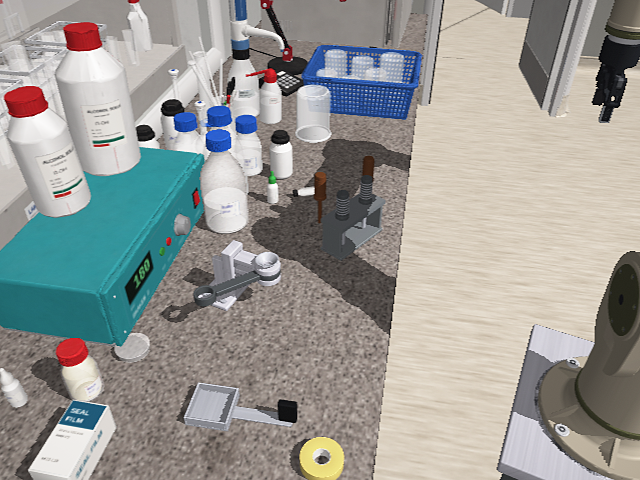

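The tray is at about (195,240) in the top view, with its fin at (203,279). The hinge funnel is at (286,211), and the stand with two dark grips at (380,230) and (411,238). Two brown decoys stand at (403,197) and (451,224). I'll enlarge these next.

Run:
```python
from h import *
t=cv2.imread('pics/top0.png');s=cv2.imread('pics/side0.png')
a=cv2.resize(t[180:270,340:470],(780,540),interpolation=cv2.INTER_CUBIC);cv2.imwrite('pics/c1.png',a)
b=cv2.resize(s[140:270,290:420],(600,600),interpolation=cv2.INTER_CUBIC);cv2.imwrite('pics/c2.png',b)
a=cv2.resize(t[150:290,170:310],(600,600),interpolation=cv2.INTER_CUBIC);cv2.imwrite('pics/c3.png',a)
a=cv2.resize(s[230:440,170:330],(450,590),interpolation=cv2.INTER_CUBIC);cv2.imwrite('pics/c4.png',a)
```

```text
(no output)
```

View pics/c1.png

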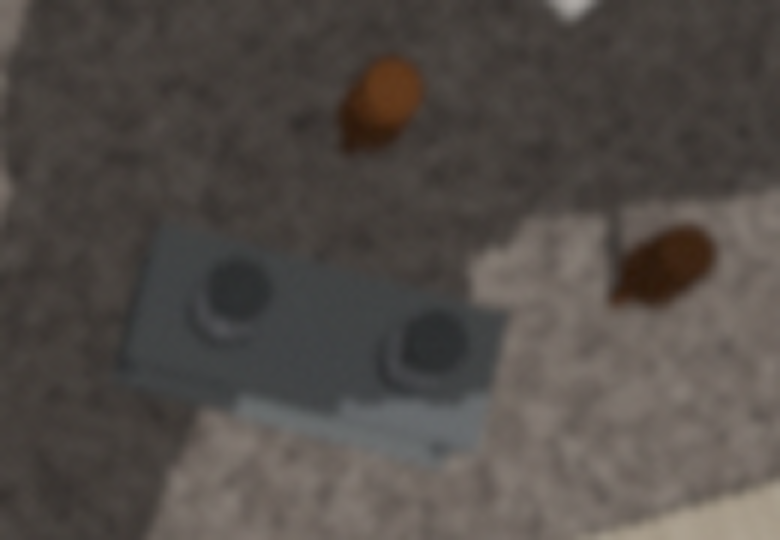

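View pics/c2.png

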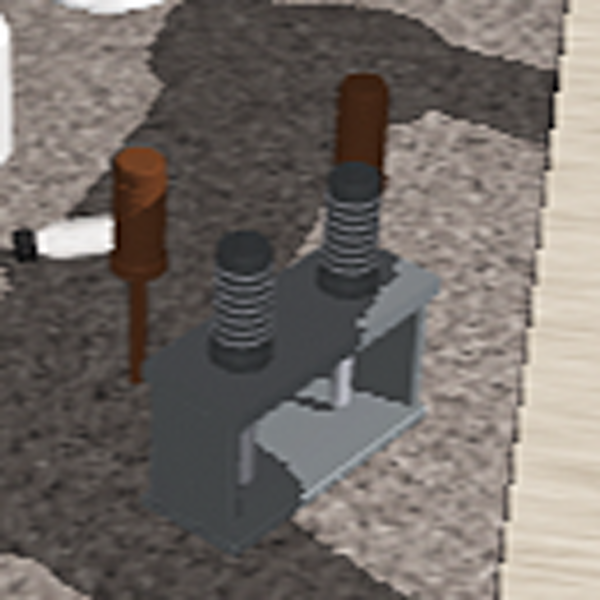

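View pics/c3.png

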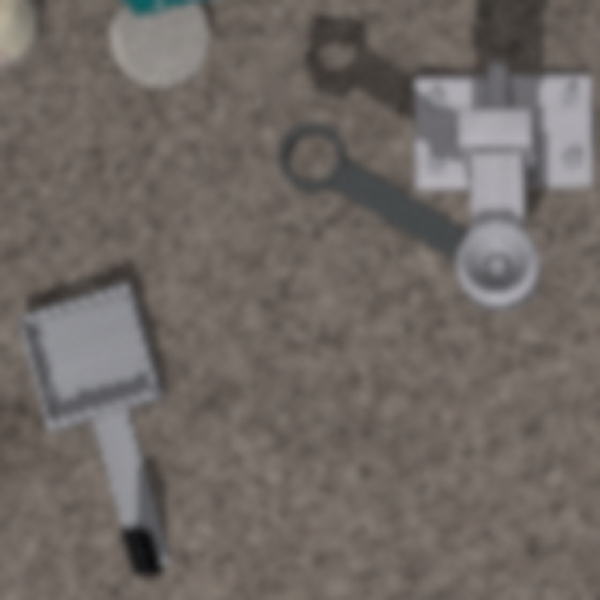

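View pics/c4.png

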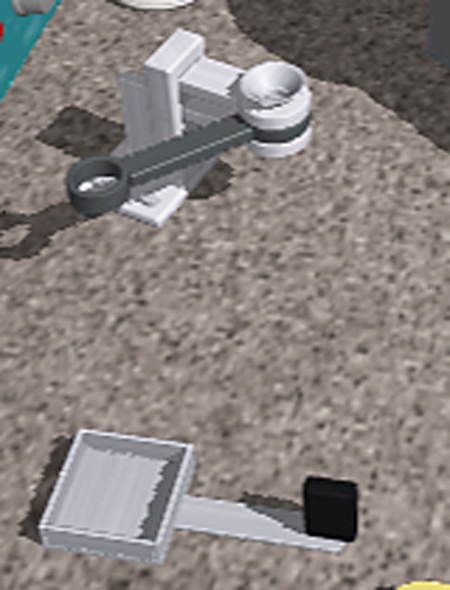

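Run:
```python
from h import *
np.set_printoptions(precision=4,suppress=True)
t=cv2.imread('pics/top0.png');s=cv2.imread('pics/side0.png')
L=onz('top',(379.7,228.3),.146);R=onz('top',(412.5,237),.146)
print(L,R,np.linalg.norm(L-R)); print(tri((379.7,228.3),(343.1,193.5)),tri((412.5,237),(366.7,179)))
for P in(L,R):
  for z in(.146,.085,.075,.05,.03,.015): 
    c=proj('side',[P[0],P[1],z]); d=np.linalg.norm(np.array([P[0],P[1],z])-ray('side',(0,0))[0]); print(z,c,'px/mm',.564/d)
img=s[200:260,320:390].astype(float); img=np.clip((img-20)*1.8,0,255).astype(np.uint8)
cv2.imwrite('pics/c5.png',cv2.resize(img,(700,600),interpolation=cv2.INTER_NEAREST))
print(tri((286.0,211.5),(267.5,259.5)), onz('top',(286,211.5),.117))
```

```text
[ 0.5733 -0.2078  0.146 ] [ 0.5508 -0.2848  0.146 ] 0.08023927292858588
(array([ 0.575, -0.208,  0.141]), np.float64(0.0021411612470128532)) (array([ 0.5531, -0.2856,  0.1388]), np.float64(0.002871622250019299))
0.146 [344.4216 191.8202] px/mm 0.48181270496515144
0.085 [343.4173 215.8875] px/mm 0.4680561769276938
0.075 [343.2587 219.6883] px/mm 0.46579867392456104
0.05 [342.8692 229.0207] px/mm 0.4601607204932836
0.03 [342.5648 236.3171] px/mm 0.45566094807255114
0.015 [342.3404 241.6935] px/mm 0.4522950530753538
0.146 [368.4137 176.6774] px/mm 0.4605541157913008
0.085 [366.7158 200.3046] px/mm 0.44849516616317076
0.075 [366.4473 204.0412] px/mm 0.44650786125075403
0.05 [365.7875 213.2221] px/mm 0.4415344813169739
0.03 [365.2713 220.4061] px/mm 0.4375546948541615
0.015 [364.8906 225.7031] px/mm 0.43457174272174115
(array([0.6266, 0.0168, 0.1127]), np.float64(0.004621825693199694)) [0.6237 0.0156 0.117 ]
```

View pics/c5.png

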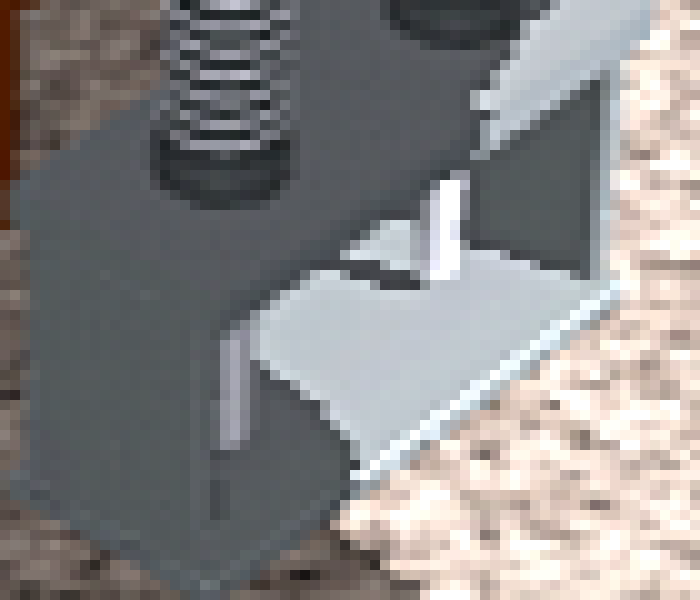

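Candidates in the side view are the dark punches at (343,193) and (367,179), and the brown ones at (320,180) and (369,165), which are ruled out by colour. In the crop, the right dark punch's shank is fully visible at about 4 px, or roughly 9 mm, so it is the slender one. The left one's right edge sits about 8 mm off its axis, which makes it the thick one. Next I'll measure the tray and the hinge.

Run:
```python
from h import *
np.set_printoptions(precision=4,suppress=True)
t=cv2.imread('pics/top0.png');s=cv2.imread('pics/side0.png')
# fin: dark mask
for n,im,(x0,y0,x1,y1) in(('top',t,(190,262,215,292)),('side',s,(265,390,310,435))):
    m=(im[y0:y1,x0:x1].max(2)<45).astype(np.uint8)
    k,l,st,c=cv2.connectedComponentsWithStats(m); i=1+np.argmax(st[1:,4]); cen=c[i]+[x0,y0]
    cn=cv2.findContours((l==i).astype(np.uint8),0,2)[0][0]; print(n,cen,st[i],cv2.minAreaRect(cn)); 
    if n=='top': a=cen
    else: b=cen
print('fin',onz('top',a,.045),tri(a,b))
# tray wall top corners from crop3 (scale 600/140)
f=600/140
cr=[(28,312),(128,284),(160,396),(48,428)]
W=[onz('top',(x/f+170,y/f+150),.02) for x,y in cr]; W=np.array(W);print(W,[np.linalg.norm(W[i]-W[i-1]) for i in range(4)],'cen',W.mean(0))
# base plate corners, post, funnel
for nm,p,z in(('pl',(415,188),.006),('pr',(592,188),.006),('bl',(415,78),.006),('br',(592,78),.006),('postFL',(458,152),.117),('postFR',(532,150),.117)):
    print(nm,onz('top',(p[0]/f+170,p[1]/f+150),z))
# funnel ellipse: bright blob
cv2.imwrite('pics/c6.png',cv2.resize(np.hstack([t[190:230,265:305],s[242:282,247:287]]),(800,400),interpolation=cv2.INTER_NEAREST))
```

```text
top [202.8462 278.2885] [10 12  7 10 52] ((12.788461685180664, 16.44230842590332), (9.805806159973145, 5.295135498046875), 78.69007110595703)
side [287.1388 410.6324] [ 13  10  19  23 389] ((22.0, 21.0), (22.0, 18.0), 90.0)
fin [0.4699 0.2319 0.045 ] (array([0.4721, 0.2366, 0.0236]), np.float64(0.001929550692818115))
[[0.6174 0.306  0.02  ]
 [0.6333 0.2453 0.02  ]
 [0.5642 0.2257 0.02  ]
 [0.5462 0.2932 0.02  ]] [np.float64(0.07233626612924934), np.float64(0.06273449786899447), np.float64(0.07186560715025501), np.float64(0.06993596060669204)] cen [0.5903 0.2676 0.02  ]
pl [0.6921 0.0713 0.006 ]
pr [ 0.6898 -0.0381  0.006 ]
bl [0.7618 0.0706 0.006 ]
br [ 0.7595 -0.0394  0.006 ]
postFL [0.6889 0.0371 0.117 ]
postFR [ 0.6892 -0.0052  0.117 ]
```

View pics/c6.png

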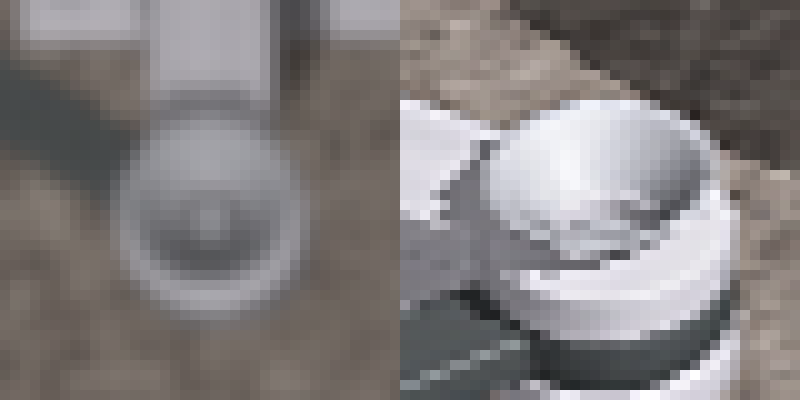

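Rim centre (286.3,211.2) at z = 0.117 gives the hinge at (0.625, 0.016). The plate's front edge is at x = 0.691, so a tray under the hinge clears it. The fin is at about (0.470, 0.235) with tray yaw about 14.5°, and the 125 mm distance checks out. I'm moving towards the fin.

```bash
python3 -m crank '[{"dp":[4,3,1],"angular":[0,0,0]},{"dp":[7.5,5.5,3],"angular":[0,0,0]},{"dp":[11,8,5],"angular":[0,0,0]},{"dp":[14.5,10.5,7],"angular":[0,0,0]},{"dp":[18,13,7],"angular":[0,0,0]},{"dp":[21.5,15.5,7],"angular":[0,0,0]},{"dp":[25,18,7],"angular":[0,0,0]},{"dp":[28.5,20.5,7],"angular":[0,0,0]},{"dp":[32,23,7],"angular":[0,0,0]},{"dp":[36,26,7],"angular":[0,0,0]}]' 1; python3 -m crank '[{"dp":[0,4,0],"angular":[0,0,1.5]},{"dp":[0,8,0],"angular":[0,0,1.5]},{"dp":[0,12,0],"angular":[0,0,1.5]},{"dp":[0,16,0],"angular":[0,0,1.5]},{"dp":[0,20,0],"angular":[0,0,1.5]},{"dp":[0,24,0],"angular":[0,0,1.5]},{"dp":[0,28,0],"angular":[0,0,1.5]},{"dp":[0,32,0],"angular":[0,0,1.5]},{"dp":[0,36,0],"angular":[0,0,1.5]},{"dp":[0,40,0],"angular":[0,0,1.5]}]'
```

```text
time: 0.93
position: [0.4674, -0.3715, 0.301]
tool_rot: [[-0.975, -0.0, 0.221], [-0.221, 0.0, -0.975], [0.0, -1.0, -0.0]]
force: [0.3, -1.1, 0.4]
grip_width: 0.0856
time: 1.77
position: [0.4655, 0.0288, 0.3011]
tool_rot: [[-0.969, -0.0, 0.246], [-0.246, -0.0, -0.969], [0.0, -1.0, 0.0]]
force: [1.2, 0.7, -0.2]
grip_width: 0.0856
```

```bash
python3 -m crank '[{"dp":[0,4,0],"angular":[0,0,0]},{"dp":[0,8,0],"angular":[0,0,0]},{"dp":[0,12,-3],"angular":[0,0,0]},{"dp":[0,16,-6],"angular":[0,0,0]},{"dp":[0.4,19,-9],"angular":[0,0,0]},{"dp":[0.4,20,-13],"angular":[0,0,0]},{"dp":[0.4,20,-17],"angular":[0,0,0]},{"dp":[0.4,20,-20],"angular":[0,0,0]},{"dp":[0.4,20,-20],"angular":[0,0,0]},{"dp":[0.4,20,-20],"angular":[0,0,0]}]'
python3 - <<'E'
from h import *
for n in('top','side'): cv2.imwrite(f'pics/{n}1.png',env.read_camera(n))
print(env.read_state()['position'])
t=cv2.imread('pics/top1.png');s=cv2.imread('pics/side1.png')
cv2.imwrite('pics/c7.png',np.hstack([cv2.resize(t[200:320,150:250],(400,480)),cv2.resize(s[340:460,200:300],(400,480))]))
E
```

```text
time: 2.6
position: [0.4685, 0.2261, 0.0998]
tool_rot: [[-0.969, -0.005, 0.247], [-0.247, -0.002, -0.969], [0.005, -1.0, 0.0]]
force: [-0.4, -0.5, 0.2]
grip_width: 0.0858
[0.47145394 0.22734821 0.10358815]
```

View pics/side1.png

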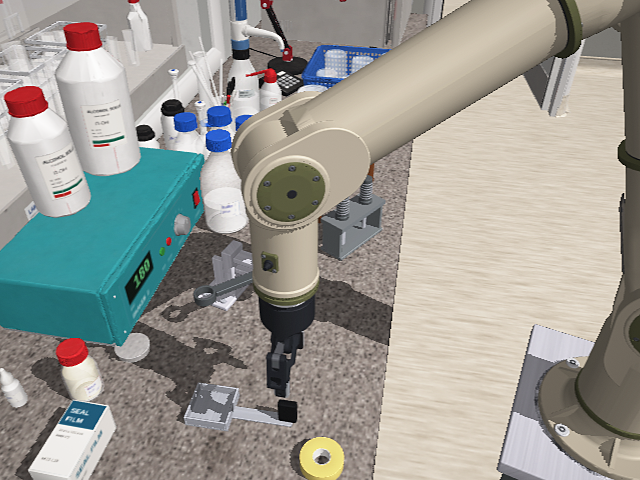

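Run:
```python
from h import *
s=env.read_state(); p=np.array(s['position']); z=np.array(s['tool_rot'])[:,2]
print(p,np.array(s['tool_rot'])[:,1], proj('side',p), proj('side',p+z*.043+[0,0,.013]),proj('side',p-z*.043+[0,0,.013]), proj('side',[.47,.235,.03]), proj('top',[.47,.235,.048]))
im=cv2.imread('pics/side1.png'); cv2.imwrite('pics/c8.png',cv2.resize(im[320:440,220:320],(500,600),interpolation=cv2.INTER_NEAREST))
```

```text
[0.47145394 0.22734821 0.10358815] [ 0.00237912  0.00113031 -0.99999653] [289.54251977 374.39536088] [295.92639846 347.24538664] [282.17284218 392.168043  ] [289.27438411 408.03856136] [201.38816007 278.18833928]
```

View pics/c8.png

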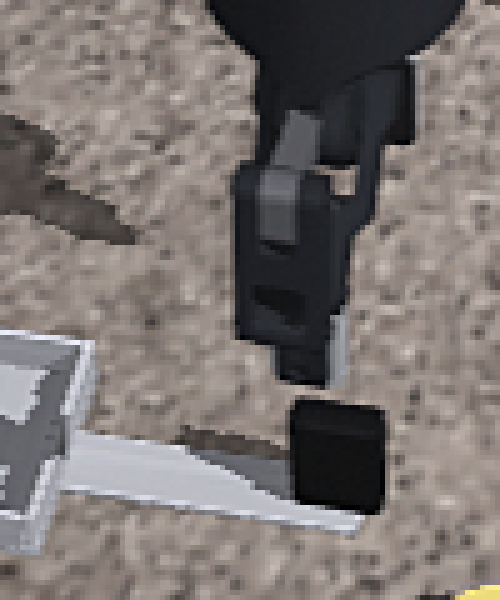

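The near fingertip is at (282,397), close to its predicted position, and the fin is at (288,411). That lines up, so I'm lowering onto the fin and closing.

```bash
python3 -m crank '[{"dp":[0,0.8,-1],"angular":[0,0,0]},{"dp":[0,0.8,-3],"angular":[0,0,0]},{"dp":[0,0.8,-5],"angular":[0,0,0]},{"dp":[0,0.8,-7],"angular":[0,0,0]},{"dp":[0,0.8,-8.4],"angular":[0,0,0]},{"dp":[0,0.8,-8.4],"angular":[0,0,0]},{"dp":[0,0.8,-8.4],"angular":[0,0,0]}]'; python3 -m crank '[{"dp":[0,0,0],"angular":[0,0,0]},{"dp":[0,0,0],"angular":[0,0,0]},{"dp":[0,0,0],"angular":[0,0,0]},{"dp":[0,0,0],"angular":[0,0,0]},{"dp":[0,0,0],"angular":[0,0,0]},{"dp":[0,0,0],"angular":[0,0,0]},{"dp":[0,0,0],"angular":[0,0,0]},{"dp":[0,0,0],"angular":[0,0,0]}]' -1
```

```text
time: 3.28
position: [0.4708, 0.2355, 0.0182]
tool_rot: [[-0.969, 0.001, 0.246], [-0.246, 0.001, -0.969], [-0.001, -1.0, -0.0]]
force: [0.3, 0.0, 0.7]
grip_width: 0.0858
time: 3.95
position: [0.4705, 0.2353, 0.0177]
tool_rot: [[-0.969, 0.001, 0.247], [-0.247, 0.001, -0.969], [-0.001, -1.0, -0.0]]
force: [-1.1, 1.0, 4.9]
grip_width: 0.0108
```

```bash
python3 -m crank '[{"dp":[0.1,-0.6,0],"angular":[0,0,0]},{"dp":[0.3,-1.8,0],"angular":[0,0,0]},{"dp":[0.5,-3.4,0],"angular":[0,0,0]},{"dp":[0.7,-5,0],"angular":[0,0,0]},{"dp":[0.9,-6.6,0],"angular":[0,0,0]},{"dp":[1.1,-8.2,0],"angular":[0,0,0]},{"dp":[1.3,-9.8,0],"angular":[0,0,0]},{"dp":[1.5,-11.2,0],"angular":[0,0,0]},{"dp":[1.6,-12,0],"angular":[0,0,0]},{"dp":[1.6,-12.4,0],"angular":[0,0,0]}]'; python3 -m crank '[{"dp":[0.2,-1.2,0],"angular":[0,0,0]},{"dp":[0.4,-2.4,0],"angular":[0,0,0]},{"dp":[0.6,-4,0],"angular":[0,0,0]},{"dp":[0.8,-5.6,0],"angular":[0,0,0]},{"dp":[1.1,-7.2,0],"angular":[0,0,0]},{"dp":[1.3,-8.8,0],"angular":[0,0,0]},{"dp":[1.5,-10.4,0],"angular":[0,0,0]},{"dp":[1.7,-11.7,0],"angular":[0,0,0]},{"dp":[1.8,-12.5,0],"angular":[0,0,0]},{"dp":[1.8,-12.5,0],"angular":[0,0,0]}]'
python3 - <<'E'
from h import *
for n in('top','side'): cv2.imwrite(f'pics/{n}2.png',env.read_camera(n))
s=cv2.imread('pics/side2.png');t=cv2.imread('pics/top2.png')
cv2.imwrite('pics/c9.png',np.hstack([cv2.resize(t[160:280,220:320],(400,480)),cv2.resize(s[220:340,210:310],(400,480))]))
E
```

```text
time: 4.78
position: [0.4871, 0.1091, 0.0177]
tool_rot: [[-0.97, 0.001, 0.244], [-0.244, 0.0, -0.97], [-0.001, -1.0, 0.0]]
force: [-0.3, 4.2, 3.6]
grip_width: 0.0114
time: 5.62
position: [0.5047, -0.0173, 0.0177]
tool_rot: [[-0.97, 0.001, 0.243], [-0.243, -0.001, -0.97], [-0.001, -1.0, 0.001]]
force: [1.5, -4.1, 5.7]
grip_width: 0.0111
```

View pics/c9.png

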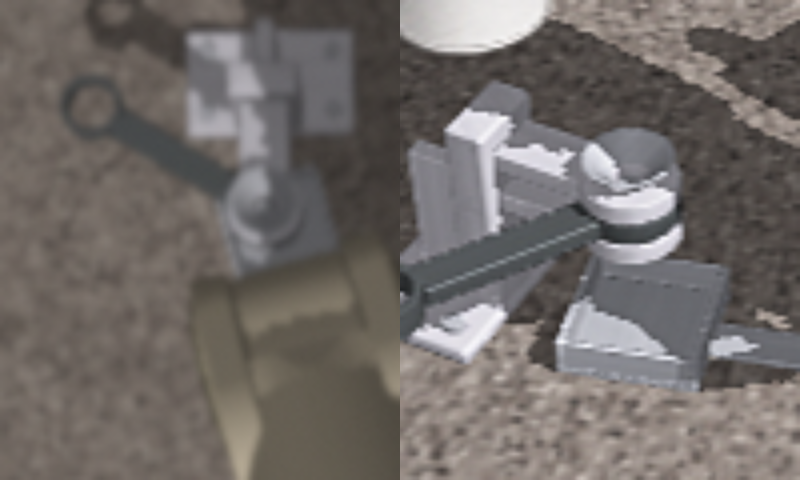

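Run:
```python
from h import *
np.set_printoptions(precision=4,suppress=True)
W=np.array([onz('side',(u+1,v),.02) for u,v in((257.5,285.5),(292,285.7),(286,310.5),(249.5,306.5))]);print(W,W.mean(0))
print(onz('top',(301.7,202),.02))
s=env.read_state();p=s['position'];x=-np.array(s['tool_rot'])[:,0];print(p+x*.125)
c=np.array([.624,.0155]);
# expected corners if centre = kinematic
y=np.array([-x[1],x[0],0])
for a in(1,-1):
  for b in(1,-1):
    q=p+x*.125+35*.001*(a*x+b*y);q[2]=.02;print(a,b,q,proj('side',q),proj('top',q))
```

```text
[[ 0.6641  0.0013  0.02  ]
 [ 0.602  -0.0284  0.02  ]
 [ 0.58    0.038   0.02  ]
 [ 0.6477  0.0592  0.02  ]] [0.6234 0.0175 0.02  ]
[ 0.6655 -0.0209  0.02  ]
[0.626  0.0132 0.0178]
1 1 [0.6514 0.0557 0.02  ] [249.8078 304.756 ] [272.4915 207.9361]
1 -1 [ 0.6684 -0.0122  0.02  ] [260.0288 280.7628] [298.3495 200.9841]
-1 1 [0.5835 0.0386 0.02  ] [285.1897 310.1494] [279.352  233.5218]
-1 -1 [ 0.6005 -0.0293  0.02  ] [293.8232 285.6696] [305.3487 226.4878]
```

The tray corners in the side view match kinematics, so the tray centre is at about (0.625, 0.015), under the hinge. I'm letting go and rising.

```bash
python3 -m crank '[{"dp":[0,0,0],"angular":[0,0,0]},{"dp":[0,0,0],"angular":[0,0,0]},{"dp":[0,0,0],"angular":[0,0,0]},{"dp":[0,0,0],"angular":[0,0,0]},{"dp":[0,0,0],"angular":[0,0,0]},{"dp":[0,0,0],"angular":[0,0,0]}]' 0.3; python3 -m crank '[{"dp":[0,0,1],"angular":[0,0,0]},{"dp":[0,0,3],"angular":[0,0,0]},{"dp":[0,0,7],"angular":[0,0,0]},{"dp":[0,0,11],"angular":[0,0,0]},{"dp":[0,0,15],"angular":[0,0,0]},{"dp":[0,0,19],"angular":[0,0,7]},{"dp":[0,0,23],"angular":[0,0,14]},{"dp":[0,-3,26],"angular":[0,0,21]},{"dp":[0,-7,26],"angular":[0,0,28]},{"dp":[1,-11,26],"angular":[0,0,35]}]'
python3 -m crank '[{"dp":[1,-4,0],"angular":[0,0,7]},{"dp":[2,-8,0],"angular":[0,0,14]},{"dp":[3,-12,0],"angular":[0,0,20]},{"dp":[3.5,-15,0],"angular":[0,0,25]},{"dp":[3.5,-15,0],"angular":[0,0,25]},{"dp":[3.5,-15,0],"angular":[0,0,25]}]' 1
python3 - <<'E'
from h import *
np.set_printoptions(precision=4,suppress=True)
for n in('top','side'): cv2.imwrite(f'pics/{n}3.png',env.read_camera(n))
s=env.read_state();print(s['q'],s['position'],s['tool_rot'])
# brown decoys
t=cv2.imread('pics/top0.png');
for (u,v) in((404.5,195.5),(454,221.5)): print(onz('top',(u,v),.1))
E
```

```text
time: 6.22
position: [0.504, -0.0139, 0.0171]
tool_rot: [[-0.969, -0.0, 0.247], [-0.247, 0.0, -0.969], [0.0, -1.0, -0.0]]
force: [-0.0, -0.0, 0.5]
grip_width: 0.0557
time: 7.05
position: [0.5139, -0.1192, 0.2815]
tool_rot: [[-0.654, 0.006, 0.756], [-0.756, -0.002, -0.654], [-0.002, -1.0, 0.006]]
force: [1.6, 0.2, -0.3]
grip_width: 0.0557
time: 7.55
position: [0.5476, -0.2722, 0.2768]
tool_rot: [[-0.286, -0.001, 0.958], [-0.958, 0.001, -0.286], [-0.001, -1.0, -0.001]]
force: [0.4, 0.9, -0.7]
grip_width: 0.0855
[ 0.8124  0.3931 -0.5757  1.3088  0.2095  1.4995 -0.0289] [ 0.5484 -0.2688  0.2777] [[-0.2822  0.0004  0.9593]
 [-0.9593  0.001  -0.2822]
 [-0.0011 -1.      0.0001]]
[ 0.6607 -0.2775  0.1   ]
[ 0.593  -0.3967  0.1   ]
```

View pics/side3.png

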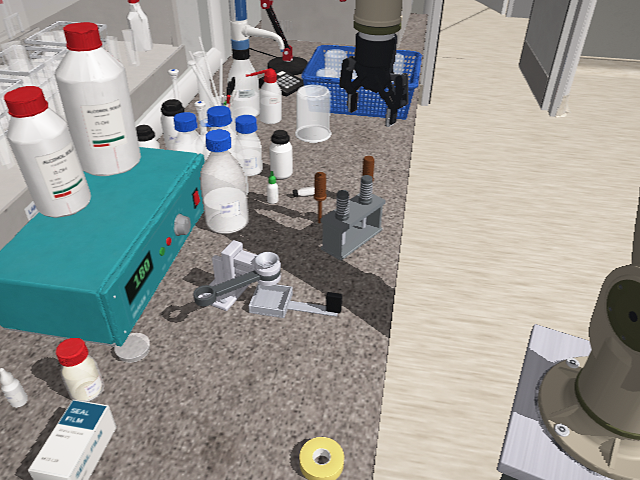

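View pics/top3.png

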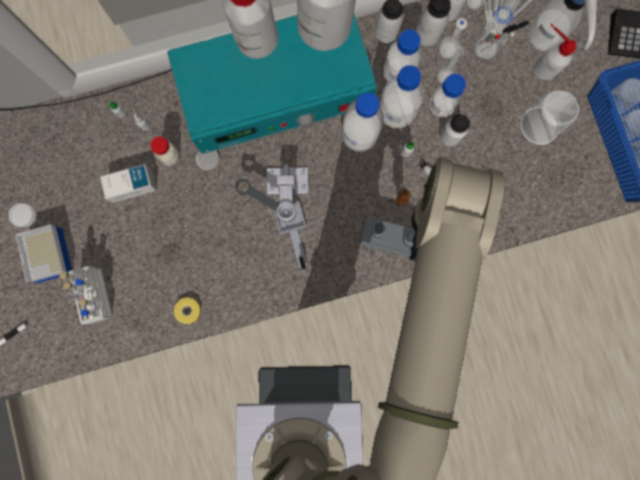

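The tray sits under the hinge and the gripper is above the stand. I'm centring over the slender punch and lowering part way.

```bash
python3 -m crank '[{"dp":[0.4,-1.6,-2],"angular":[0,0,0]},{"dp":[0.4,-1.6,-5],"angular":[0,0,0]},{"dp":[0.4,-1.6,-8],"angular":[0,0,0]},{"dp":[0.4,-1.6,-9.8],"angular":[0,0,0]},{"dp":[0.4,-1.6,-9.8],"angular":[0,0,0]},{"dp":[0.4,-1.6,-9.8],"angular":[0,0,0]}]'
python3 - <<'E'
from h import *
np.set_printoptions(precision=4,suppress=True)
im=env.read_camera('side');cv2.imwrite('pics/side4.png',im)
s=env.read_state();p=s['position'];print(p,proj('side',p),proj('side',[p[0],p[1],.146]))
cv2.imwrite('pics/c10.png',cv2.resize(im[110:260,300:430],(520,600)))
E
```

```text
time: 8.15
position: [0.5522, -0.2843, 0.1796]
tool_rot: [[-0.281, -0.001, 0.96], [-0.96, 0.001, -0.281], [-0.001, -1.0, -0.001]]
force: [-0.3, -1.0, 1.4]
grip_width: 0.0851
[ 0.5531 -0.2848  0.181 ] [368.4284 162.1903] [367.424  176.4254]
```

View pics/c10.png

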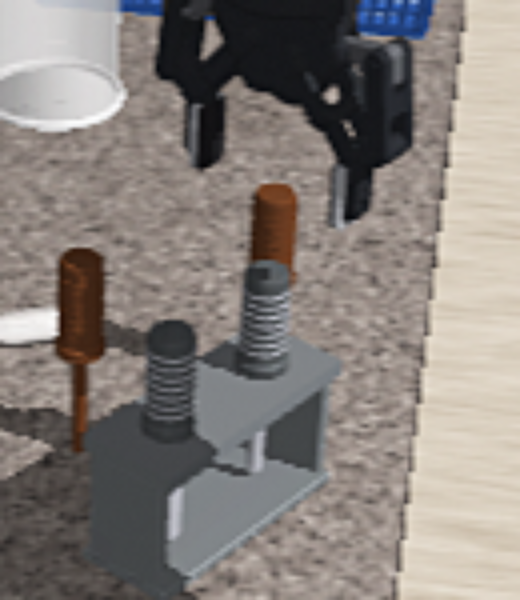

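The fingers straddle the right-hand dark grip, and its shank under the plate is about 4 px wide, so this is the slender punch. I'm lowering and gripping.

```bash
python3 -m crank '[{"dp":[0,0,-2],"angular":[0,0,0]},{"dp":[0,0,-4],"angular":[0,0,0]},{"dp":[0,0,-6],"angular":[0,0,0]},{"dp":[0,0,-7.8],"angular":[0,0,0]},{"dp":[0,0,-7.8],"angular":[0,0,0]}]' && python3 -m crank '[{"dp":[0,0,0],"angular":[0,0,0]},{"dp":[0,0,0],"angular":[0,0,0]},{"dp":[0,0,0],"angular":[0,0,0]},{"dp":[0,0,0],"angular":[0,0,0]},{"dp":[0,0,0],"angular":[0,0,0]},{"dp":[0,0,0],"angular":[0,0,0]},{"dp":[0,0,0],"angular":[0,0,0]}]' -1
python3 - <<'E'
from h import *
im=env.read_camera('side');cv2.imwrite('pics/side5.png',im)
print(env.read_state()['position'])
cv2.imwrite('pics/c11.png',cv2.resize(im[110:260,300:430],(520,600)))
E
```

```text
time: 8.62
position: [0.5516, -0.2852, 0.0999]
tool_rot: [[-0.282, -0.002, 0.959], [-0.959, 0.001, -0.282], [-0.0, -1.0, -0.002]]
force: [-1.1, 0.1, -0.7]
grip_width: 0.0855
time: 9.2
position: [0.5528, -0.2861, 0.1026]
tool_rot: [[-0.283, 0.001, 0.959], [-0.959, -0.001, -0.283], [0.0, -1.0, 0.002]]
force: [-2.1, 0.3, 6.5]
grip_width: 0.0249
[ 0.55285922 -0.28614023  0.10258181]
```

View pics/c11.png

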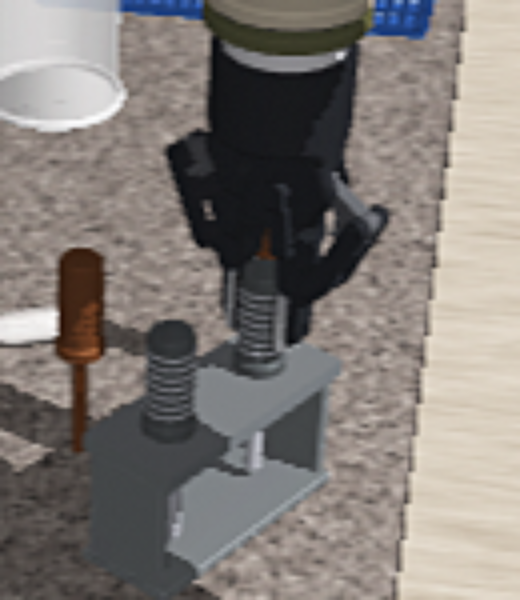

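Gripped, with a reading of 24.9 mm on the 26 mm grip. I'm lifting and carrying it to above the funnel.

```bash
python3 -m crank '[{"dp":[0,0,1],"angular":[0,0,0]},{"dp":[0,0,3],"angular":[0,0,0]},{"dp":[0,0,5.5],"angular":[0,0,0]},{"dp":[0,0,8],"angular":[0,0,0]},{"dp":[0,0,11],"angular":[0,0,0]},{"dp":[0,0,14],"angular":[0,0,0]},{"dp":[0,0,16],"angular":[0,0,0]},{"dp":[0,0,16],"angular":[0,0,0]}]' && python3 -m crank '[{"dp":[0.5,2,0],"angular":[0,0,0]},{"dp":[1.5,5.5,0],"angular":[0,0,0]},{"dp":[2.5,9,0],"angular":[0,0,0]},{"dp":[3.5,12.5,0],"angular":[0,0,0]},{"dp":[4.5,16,0],"angular":[0,0,0]},{"dp":[5.5,20,0],"angular":[0,0,0]},{"dp":[6.2,24,0],"angular":[0,0,0]},{"dp":[7,27.5,0],"angular":[0,0,0]},{"dp":[7.2,29.5,0],"angular":[0,0,0]},{"dp":[7.2,30.2,0],"angular":[0,0,0]}]' && python3 -m crank '[{"dp":[0,0,0],"angular":[0,0,0]},{"dp":[0,0,0],"angular":[0,0,0]},{"dp":[0,0,0],"angular":[0,0,0]}]'
python3 - <<'E'
from h import *
np.set_printoptions(precision=4,suppress=True)
for n in('top','side'): cv2.imwrite(f'pics/{n}6.png',env.read_camera(n))
s=env.read_state(); p=s['position'];print(p,s['q']); print(proj('side',p+[0,0,.019]),proj('side',p+[0,0,-.016]),proj('side',p+[0,0,-.086]),proj('side',[.625,.016,.117]))
im=cv2.imread('pics/side6.png');cv2.imwrite('pics/c12.png',cv2.resize(im[130:300,200:340],(494,600)))
E
```

```text
time: 9.92
position: [0.5542, -0.2862, 0.2675]
tool_rot: [[-0.283, 0.008, 0.959], [-0.959, -0.004, -0.283], [0.001, -1.0, 0.008]]
force: [0.1, 0.2, -0.9]
grip_width: 0.0249
time: 10.75
position: [0.6237, 0.0222, 0.2609]
tool_rot: [[-0.276, -0.001, 0.961], [-0.961, 0.003, -0.276], [-0.002, -1.0, -0.002]]
force: [0.2, 0.1, -1.5]
grip_width: 0.0249
time: 11.0
position: [0.6243, 0.0135, 0.2609]
tool_rot: [[-0.286, -0.001, 0.958], [-0.958, -0.001, -0.286], [0.001, -1.0, -0.0]]
force: [0.2, -0.2, -1.4]
grip_width: 0.025
[0.6244 0.0136 0.2611] [ 0.3794  0.4482 -0.6627  1.2949  0.2716  1.4879 -0.5468]
[266.0044 182.2105] [267.0632 199.6619] [269.043  232.2936] [269.6053 257.9537]
```

View pics/c12.png

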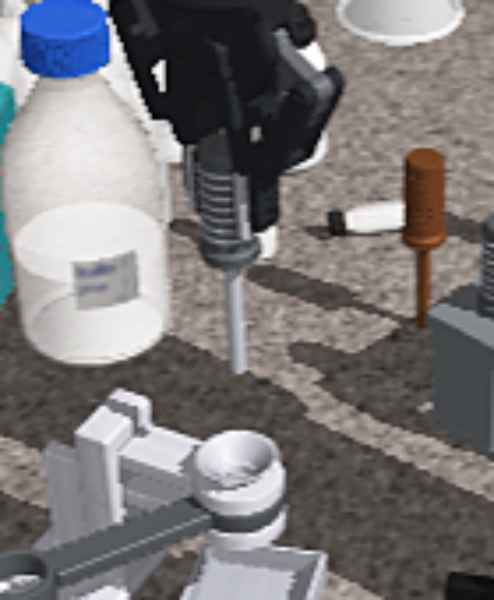

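View pics/top6.png

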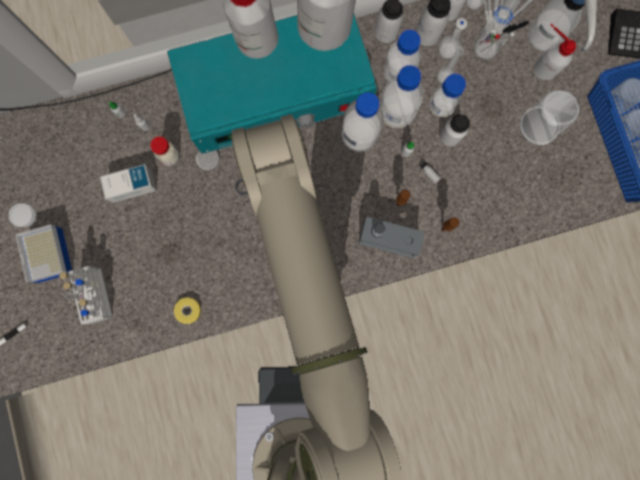

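The side view shows the punch vertical, with its tip at (268,235) over the funnel at (267,260). Relative to the arm, both images suggest the hinge lies about 2.5 mm further in +x. I'm correcting for that and lowering the tip into the funnel.

```bash
python3 -m crank '[{"dp":[0.25,0.15,-1],"angular":[0,0,0]},{"dp":[0.25,0.15,-2.5],"angular":[0,0,0]},{"dp":[0.25,0.15,-4],"angular":[0,0,0]},{"dp":[0.25,0.15,-5],"angular":[0,0,0]},{"dp":[0.25,0.15,-5.6],"angular":[0,0,0]},{"dp":[0.25,0.15,-5.6],"angular":[0,0,0]}]'
python3 - <<'E'
from h import *
np.set_printoptions(precision=4,suppress=True)
im=env.read_camera('side');cv2.imwrite('pics/side7.png',im)
s=env.read_state(); print(s['position'],s['force'])
cv2.imwrite('pics/c13.png',cv2.resize(im[180:300,210:310],(500,600)))
E
```

```text
time: 11.6
position: [0.6261, 0.0169, 0.2033]
tool_rot: [[-0.283, -0.003, 0.959], [-0.959, -0.0, -0.283], [0.001, -1.0, -0.003]]
force: [-0.2, 0.6, -1.0]
grip_width: 0.0242
[0.6266 0.0172 0.2046] [-0.7903  0.816  -1.133 ]
```

View pics/c13.png

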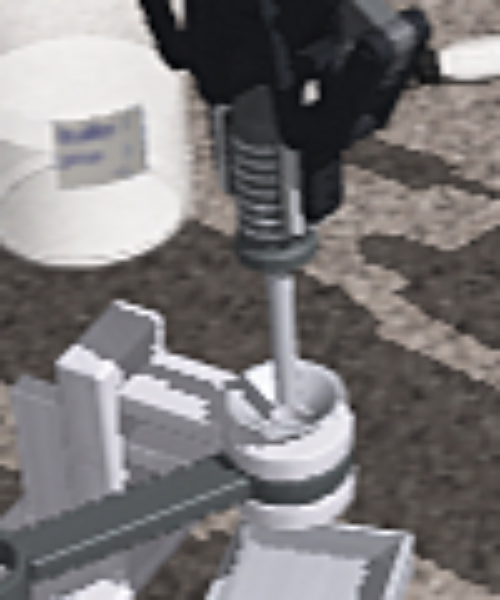

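The tip is at the funnel centre in the crop. I'm pressing down in small steps and watching the force.

```bash
python3 -m crank '[{"dp":[0,0,-0.4],"angular":[0,0,0]},{"dp":[0,0,-0.8],"angular":[0,0,0]},{"dp":[0,0,-1.1],"angular":[0,0,0]},{"dp":[0,0,-1.4],"angular":[0,0,0]},{"dp":[0,0,-1.4],"angular":[0,0,0]}]'
python3 -m crank '[{"dp":[0,0,-0.3],"angular":[0,0,0]},{"dp":[0,0,-0.6],"angular":[0,0,0]},{"dp":[0,0,-0.6],"angular":[0,0,0]}]'
```

```text
time: 12.07
position: [0.6265, 0.0175, 0.1905]
tool_rot: [[-0.283, -0.001, 0.959], [-0.959, -0.0, -0.283], [0.0, -1.0, -0.001]]
force: [-0.3, -0.7, -0.8]
grip_width: 0.0243
time: 12.32
position: [0.6272, 0.0177, 0.1855]
tool_rot: [[-0.283, 0.001, 0.959], [-0.959, 0.0, -0.283], [-0.0, -1.0, 0.001]]
force: [0.4, -1.0, 1.9]
grip_width: 0.0248
```

```bash
python3 -m crank '[{"dp":[0,0,-0.3],"angular":[0,0,0]},{"dp":[0,0,-0.6],"angular":[0,0,0]},{"dp":[0,0,-0.6],"angular":[0,0,0]}]'
python3 -m crank '[{"dp":[0,0,-0.3],"angular":[0,0,0]},{"dp":[0,0,-0.6],"angular":[0,0,0]},{"dp":[0,0,-0.6],"angular":[0,0,0]}]'
```

```text
time: 12.57
position: [0.6272, 0.0176, 0.1792]
tool_rot: [[-0.283, 0.001, 0.959], [-0.959, 0.0, -0.283], [-0.0, -1.0, 0.001]]
force: [1.6, -1.0, 4.2]
grip_width: 0.0243
time: 12.82
position: [0.6262, 0.0167, 0.1719]
tool_rot: [[-0.283, -0.002, 0.959], [-0.959, -0.001, -0.283], [0.001, -1.0, -0.002]]
force: [0.2, -1.6, -2.2]
grip_width: 0.0245
```

Run:
```python
from h import *
np.set_printoptions(precision=4,suppress=True)
im=env.read_camera('side');cv2.imwrite('pics/side8.png',im)
s=env.read_state(); print(s['position'],s['force'])
cv2.imwrite('pics/c14.png',cv2.resize(im[200:325,215:315],(480,600)))
```

```text
[0.6261 0.0168 0.1719] [ 0.1671 -1.6677 -1.4709]
```

View pics/c14.png

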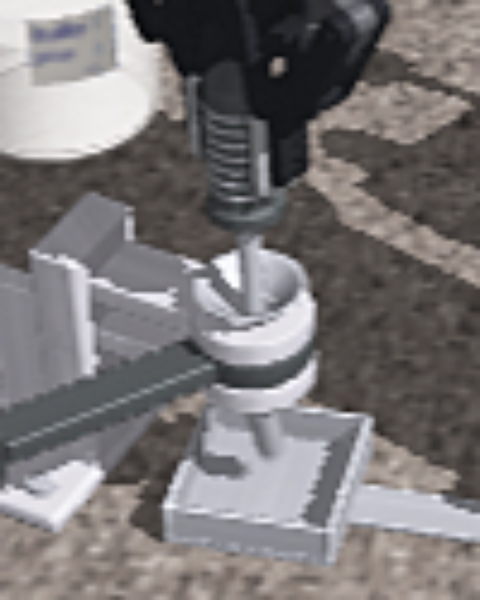

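The pin has left the hinge and is in the tray under it, at about (265,440) in the crop. I'm driving the punch home; the collar should seat at TCP z of about 0.132.

```bash
python3 -m crank '[{"dp":[0,0,-0.4],"angular":[0,0,0]},{"dp":[0,0,-0.8],"angular":[0,0,0]},{"dp":[0,0,-1.2],"angular":[0,0,0]},{"dp":[0,0,-1.5],"angular":[0,0,0]},{"dp":[0,0,-1.5],"angular":[0,0,0]}]' && python3 -m crank '[{"dp":[0,0,-0.4],"angular":[0,0,0]},{"dp":[0,0,-0.8],"angular":[0,0,0]},{"dp":[0,0,-1.2],"angular":[0,0,0]},{"dp":[0,0,-1.6],"angular":[0,0,0]},{"dp":[0,0,-1.8],"angular":[0,0,0]},{"dp":[0,0,-1.8],"angular":[0,0,0]}]'
```

```text
time: 13.28
position: [0.6263, 0.017, 0.157]
tool_rot: [[-0.283, -0.002, 0.959], [-0.959, -0.0, -0.283], [0.001, -1.0, -0.001]]
force: [1.4, -2.5, -3.5]
grip_width: 0.0244
time: 13.78
position: [0.6266, 0.0172, 0.1393]
tool_rot: [[-0.283, -0.001, 0.959], [-0.959, -0.0, -0.283], [0.0, -1.0, -0.001]]
force: [1.8, -4.7, -3.1]
grip_width: 0.0243
```

```bash
python3 -m crank '[{"dp":[0,-0.1,-0.2],"angular":[0,0,0]},{"dp":[0,-0.1,-0.4],"angular":[0,0,0]},{"dp":[0,-0.1,-0.6],"angular":[0,0,0]},{"dp":[0,-0.1,-0.6],"angular":[0,0,0]}]' ; python3 -m crank '[{"dp":[0,0,-0.2],"angular":[0,0,0]},{"dp":[0,0,-0.3],"angular":[0,0,0]},{"dp":[0,0,-0.3],"angular":[0,0,0]}]'
```

```text
time: 14.12
position: [0.6267, 0.0168, 0.1338]
tool_rot: [[-0.283, -0.0, 0.959], [-0.959, 0.0, -0.283], [-0.0, -1.0, -0.0]]
force: [1.3, -2.8, -2.6]
grip_width: 0.0247
time: 14.37
position: [0.6268, 0.0168, 0.1313]
tool_rot: [[-0.283, 0.0, 0.959], [-0.959, 0.0, -0.283], [-0.0, -1.0, 0.0]]
force: [0.4, -3.5, 1.0]
grip_width: 0.0245
```

Contact is starting, so I'm pressing a little further to seat the collar.

```bash
python3 -m crank '[{"dp":[0,0,-0.1],"angular":[0,0,0]},{"dp":[0,0,-0.2],"angular":[0,0,0]},{"dp":[0,0,-0.2],"angular":[0,0,0]}]'
python3 - <<'E'
from h import *
np.set_printoptions(precision=4,suppress=True)
im=env.read_camera('side');cv2.imwrite('pics/side9.png',im)
s=env.read_state(); print(s['position'],s['force'])
cv2.imwrite('pics/c15.png',cv2.resize(im[200:325,215:315],(480,600)))
E
```

```text
time: 14.62
position: [0.6271, 0.0167, 0.131]
tool_rot: [[-0.283, 0.001, 0.959], [-0.959, -0.0, -0.283], [-0.0, -1.0, 0.001]]
force: [-3.9, -4.7, 11.8]
grip_width: 0.0245
[0.6271 0.0167 0.1309] [-4.6358 -3.3289 12.1114]
```

View pics/c15.png

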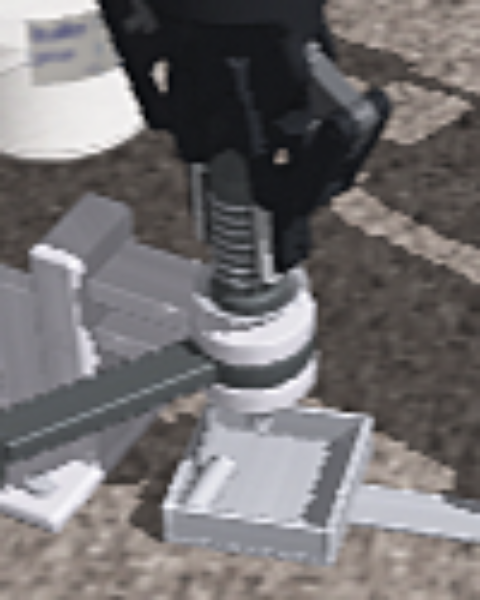

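The collar is in the funnel at TCP z = 0.131, as expected, with 12 N of resistance. The pin lies in the tray at crop (210,480). I'm releasing and rising.

```bash
python3 -m crank '[{"dp":[0,0,-0.1],"angular":[0,0,0]},{"dp":[0,0,-0.1],"angular":[0,0,0]},{"dp":[0,0,0.1],"angular":[0,0,0]}]'; python3 -m crank '[{"dp":[0,0,0],"angular":[0,0,0]},{"dp":[0,0,0],"angular":[0,0,0]},{"dp":[0,0,0],"angular":[0,0,0]},{"dp":[0,0,0],"angular":[0,0,0]},{"dp":[0,0,0],"angular":[0,0,0]},{"dp":[0,0,0],"angular":[0,0,0]},{"dp":[0,0,0],"angular":[0,0,0]}]' 1;  python3 -m crank '[{"dp":[0,0,1],"angular":[0,0,0]},{"dp":[0,0,3],"angular":[0,0,0]},{"dp":[0,0,6],"angular":[0,0,0]},{"dp":[0,0,9],"angular":[0,0,0]},{"dp":[0,0,12],"angular":[0,0,0]},{"dp":[0,-3,14],"angular":[0,0,0]},{"dp":[0,-7,14],"angular":[0,0,0]},{"dp":[-2,-10,14],"angular":[0,0,0]},{"dp":[-4,-14,14],"angular":[0,0,0]},{"dp":[-5,-18,14],"angular":[0,0,0]}]'
python3 - <<'E'
from h import *
np.set_printoptions(precision=4,suppress=True)
for n in('top','side'): cv2.imwrite(f'pics/{n}10.png',env.read_camera(n))
s=cv2.imread('pics/side10.png');t=cv2.imread('pics/top10.png')
cv2.imwrite('pics/c16.png',np.hstack([cv2.resize(t[160:280,235:335],(400,480)),cv2.resize(s[200:320,215:315],(400,480))]))
E
```

```text
time: 14.92
position: [0.627, 0.0167, 0.1314]
tool_rot: [[-0.283, 0.001, 0.959], [-0.959, -0.0, -0.283], [-0.0, -1.0, 0.001]]
force: [1.7, -2.4, -2.2]
grip_width: 0.0245
time: 15.5
position: [0.6268, 0.0167, 0.1301]
tool_rot: [[-0.283, -0.0, 0.959], [-0.959, 0.0, -0.283], [-0.0, -1.0, -0.0]]
force: [0.0, -0.4, -0.4]
grip_width: 0.085
time: 16.33
position: [0.5763, -0.1611, 0.2716]
tool_rot: [[-0.281, 0.001, 0.96], [-0.96, 0.0, -0.281], [-0.0, -1.0, 0.001]]
force: [1.5, -0.8, -0.1]
grip_width: 0.0854
```

View pics/c16.png

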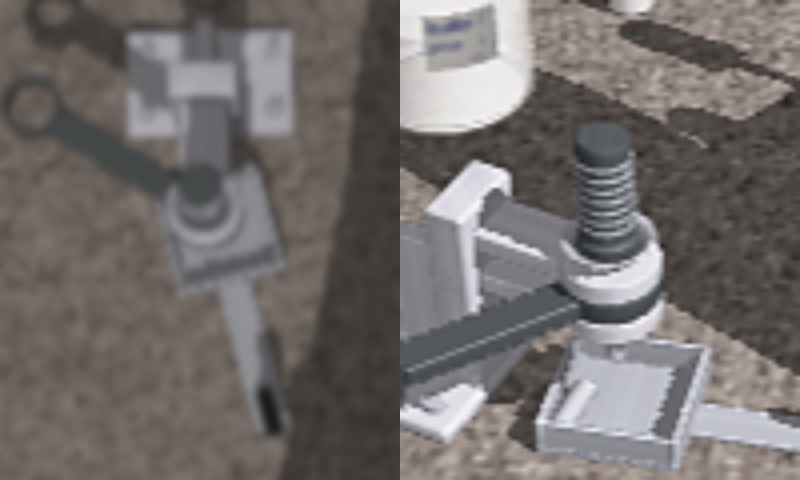

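View pics/side10.png

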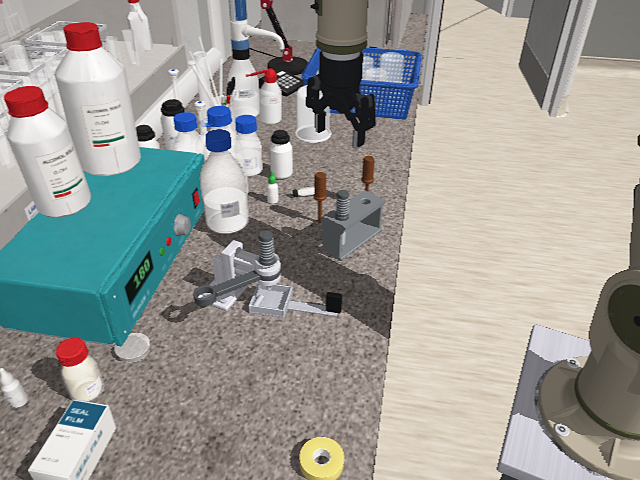

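Run:
```python
from h import *
np.set_printoptions(precision=2,suppress=True)
for z in(.175,.114,.044): print(z,proj('side',[.6268,.0165,z]),proj('top',[.6268,.0165,z]))
s=cv2.imread('pics/side10.png');cv2.imwrite('pics/c17.png',cv2.resize(s[225:320,240:305],(410,600),interpolation=cv2.INTER_CUBIC))
```

```text
0.175 [267.04 232.86] [284.3  205.82]
0.114 [268.7  259.08] [285.7  210.48]
0.044 [270.47 286.91] [287.15 215.34]
```

View pics/c17.png

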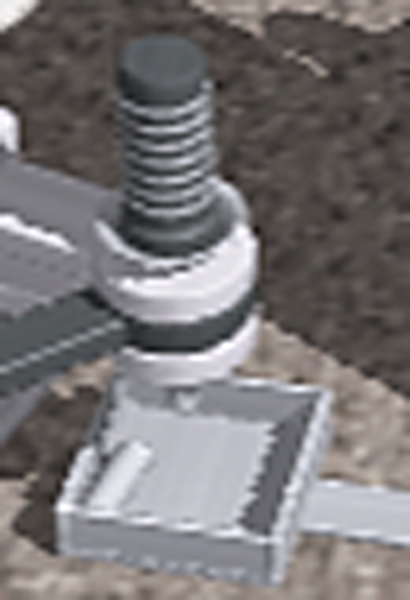

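The punch stands upright and seated. Its top is at (265.9,233) and its tip at (270,289), matching the home position to within 1–3 px. The pin lies inside the tray, and the thick punch and decoys are unmoved. I'm handing in.

```bash
python3 -c "
from station import env; print(env.job_done())"
```

```text
the job is handed in; nothing more can be done
None
```

The job is done and handed in at about 16.5 s of the 54 s allowed. No verdict came back.

I slid the tray under the hinge by its fin and took the slender punch, the right-hand dark one with a shank of about 9 mm. I drove the pin down into the tray and pushed the punch home until it resisted with about 12 N at the expected height, then let go and backed away.

- **Punch:** it stands upright with its collar in the funnel. Its top and tip are within 1 to 3 px of the computed home position.
- **Pin:** it lies inside the tray. It came to rest towards the tray's left side wall (the side away from the stand) instead of directly under the bore.
- **Other items:** the thick punch and the brown decoys stand where they were, and the robot touches nothing.

Two measurements disagreed slightly. The top camera put the hinge about 2 mm short in x, which I corrected from the side view and the grasp. The punch met a sideways force of up to about 5 N while going in, and I eased it with a 1 mm shift. No force I read came near the limits.

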